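Shake up the dye and hold the wax melter's lid at the pouring mark

TASK

We are about to colour a tank of candle wax. Take the dye bottle and press it upright down onto the touch mixer's rubber platform until the platform is fully down, keep it down there for a good second, then stand the bottle upright in the steel drip tray and let go of it. Then lift the wax melter's self-closing front lid to the long pouring mark on the quadrant (40 degrees open; never as far as the top mark at 60 degrees, where the heater cuts out), and finish while still holding it steady at that mark so that a colleague can pour; do not disturb the tins and the jar.

Things in the scene. Friction and masses are not known exactly. Their poses are not given: they have to be found in the camera images.
- bottle: the dye bottle: white round plastic bottle, upright, body 50 mm in diameter from the foot up to 72 mm, then a shoulder and a black screw cap 30 mm across, 105 mm tall in all; about 0.13 to 0.25 kg; stands loose on the table; origin at the centre of its underside, z up
- mixer: the touch mixer: fixed white box, 155 mm deep (x) by 125 mm wide (y), housing 126 mm high, dial on its front; origin at the centre of its underside, front faces its -x; the round platform stands above its centre
- platform_top (a point): centre of the upper face of the mixer's round black rubber platform, 143.5 mm above the table when it is up; the face is 74 mm across inside a rim that is 3 mm higher and 80 mm across
- platform (a joint): how far the sprung platform is pressed straight down, in m: 0 up, 0.008 fully down on its stop; it starts to move at about 3 N and reaches the stop at about 8 N, springs back when released
- tray: the drip tray: fixed square steel tray 130 x 130 mm, floor 3 mm above the table, rim 12 mm high and 3 mm thick; origin at the centre of its underside, sides along its x and y
- melter: the wax melter: fixed steel tank 260 mm deep (x) by 240 mm wide (y) by 176 mm high, thermostat dial and drain cock on its front, which faces its -x; origin at the centre of its underside; the rear half of its cover is fixed, the front half is the hinged lid; the quadrant is an upright arc plate on its +y side whose top reaches 285 mm above the table
- lid (a joint): opening angle of the melter's lid in rad: 0 shut, grows as the front edge rises, mechanical limit 1.4; 40 degrees is 0.698; coil springs and its weight close it: about 6 N at the handle starts it and about 8 N square to the handle's radius (0.9 N m) holds it at 40 degrees (17 N if pushed straight up); it snaps shut if let go
- lid_hinge (a point): middle of the lid's hinge axis, over the melter's centre at 176 mm above the table; the axis is horizontal along the melter's y
- lid_handle (a point): middle of the lid's handle: a round black bar 15 mm in diameter and 100 mm long, parallel to the hinge, on two steel posts at its ends, its centre 40 mm above the lid's face with open space beneath; with the lid shut it lies 100 mm in front of the hinge (towards the melter's -x) and 216 mm above the table, and it turns with the lid about the hinge
- pour_mark (a point): tip of the long middle mark (40 degrees) on the quadrant; the short marks below and above it are 20 and 60 degrees; the dark pointer along the lid's +y edge points at the mark when the lid is open 40 degrees (pointer and mark lie on one straight line from the hinge axis)
- tin_a: bystander: brass-coloured food tin with coiled card in it, 75 mm in diameter, 110 mm tall; origin at the centre of its underside
- tin_b: bystander: steel food tin with coiled card in it, 84 mm in diameter, 95 mm tall; origin at the centre of its underside
- jar: bystander: squat glass jar with a metal lid, 64 mm in diameter, 75 mm tall; origin at the centre of its underside
Not all that is in view belongs to the job. Of the things shaped like the bottle, the white one is meant.

How it is judged:
By the outcome, as a careful person would: the job done as asked, in the order asked, and still so for the second after the job is handed in, while the arm keeps its last pose, push and grip.
It also fails if it takes over 72 s, if anything falls off the work surface, if the arm or the gripper's body presses on something with over 40 N, if the wrist force passes 120 N, or if a joint passes its speed limit or range.

ROBOT

A 7-joint arm with a two-finger parallel gripper is mounted at the origin on the work surface. World frame = base frame: x ahead of the robot, y to its left, z up, the work surface at z = 0. Lengths are in m, angles in rad, forces in N, time in s.
With the tool pointing down it reaches from about 0.425 to 0.925 m from the base axis. Payload 6.8 kg.
Tool frame: the origin (TCP) lies on the centre line of the jaws, within the pads' length; the fingertips stand 19 mm ahead of it and the grasp point (between the pads) is the TCP (tcp_to_tips is the distance from the TCP to the fingertips, in m); x points along the fingers, y is the direction in which the jaws open and shut, and the axes are right-handed (so a half turn about x gives the same grasp; the last joint's range is limited). The gripper opens to 85 mm and grips with 20 to 120 N. Pads are 22 mm wide; open, the fingers measure 114 mm over their backs; the gripper's body (76 mm by 85 mm) begins 54 mm behind the grasp point. The pads swing forward as they close: fully open they stand 13 mm farther back than shut.
Start: joints at [-1.328, 0.477, 0.022, 1.555, -0.011, 1.109, -0.083], TCP at [0.232, 0.634, 0.25] pointing down, gripper open.
Joint ranges: [-2.96, 2.96], [-0.34, 2.1], [-1.41, 1.46], [0.24, 2.44], [-1.37, 4.51], [0.17, 1.92], [-2.96, 2.96]. Speed limits (rad/s): [2.39, 2.39, 3.14, 3.14, 3.14, 3.14, 3.14].

INTERFACE

Orientations are given as a unit quaternion [w, x, y, z].
In Python, from station import get_obs, read_camera, hand_in, spot_in, cut_out, tcp_to_tips gives the robot as it stands.
- The arm moves only by the shell command python3 -m jog 'ROWS' [FORCE]. ROWS is JSON, a list of rows, each an object of numbers: "gripper": the closure, from 0 (fully open) to 1 (shut); "dx", "dy", "dz": the shift along the world's x, y, z in m; "rx", "ry", "rz": the turn, a rotation vector about the world's x, y, z in degrees. In form: [{"gripper": .., "dx": .., "dy": .., "dz": .., "rx": .., "ry": .., "rz": ..}, ...]. A call has 1 to 10 rows; each row is the pose to reach, as a shift and turn from the pose commanded when the call began; what a row does not reach only later rows make up. A row lasts 1/10 s, in which the tool goes at most 50 mm and 8.59 degrees, less where a joint would pass 70% of its speed; a pose out of reach is approached as far as the arm can. A call with a gripper value outside its range is refused whole. The fingers move at their own pace and stop on an object; FORCE is the grip in N (left out, the last holds). Time passes only in rows, so rows that repeat a pose let the fingers close. It gives the time, the measured TCP pose, the force and the opening at its end, in the units of the state.
- get_obs(): the state, without advancing time (a new reading comes with each control period).
- read_camera(name): name is "scene" or "side" or "wrist"; returns a dict with "pixels" (420x560x3 uint8, blue, green, red), "range_z" (420x560 float32, m along the optical axis (not along the pixel's ray), 0 where there is no reading), "camera_matrix" (3x3 intrinsics, pixels), "D" ([k1, k2, p1, p2, k3] as OpenCV has them; the pictures are not rectified), "cam_to_world" (4x4, takes a point from camera to world coordinates). Camera axes: x right, y down, z forward; pixel columns grow to the right and rows downward; lengths in m; the calibration is good to about 2 mm. A picture is of the moment at which its call begins.
- hand_in(): hands the job in, once; it reports no verdict.
Trained networks look in the newest picture that a camera, given by its name, has taken for a name from the list of things; names that differ only in an ending like _2 or _b are one class to them, and where a whole thing is asked for, a point or a joint stands for the part that bears it (a point fixed in the world has none). Each returns a list of dicts, best first, with "conf" (0 to 1); they miss things now and then, are a little off and sometimes report something else, mostly with a low value. They report only what shows in the picture. A call takes as long as a camera call. They do not tell look-alikes from the thing itself.
- spot_in(camera, label): "box" ([centre column, centre row, width, height] in pixels, round what is visible of it).
- cut_out(camera, label): "mask" (420x560 bool, what is visible of it) and "box" ([centre column, centre row, width, height] in pixels, round what is visible of it).
The state is a dict: "t": time; "q": joint angles; "joint_vel": joint speeds; "joint_torque": joint torques, N m; "eef_pos": TCP position; "tool_rot": TCP orientation; "contact_force": force on the tool from outside, world axes, zero at the start; "torque": the same for the moment, N m; "gripper_width": opening from 0.0 (shut) to 1.0 (fully open).
Only numpy, scipy, OpenCV 4.12 (cv2) and the standard library are available. Lean on these libraries where they do the work, as an engineer would, in place of code of your own. Each camera call takes 0.05 s, during which the arm holds its last target. There are 200 camera calls.

## Working session

There is one attempt and no reset: what is moved stays moved. The work goes in short steps, Python scripts to look and compute and a shell command to move; the robot and the scene stay as the last step left them, time stands still between calls to the robot, and variables do not carry over. Pictures are saved under pics/ and viewed, about 8 in all and at most 12, crops included, and the job is handed in when it is done.

```bash
ls; mkdir -p pics
cat > h.py <<'E'
import numpy as np, cv2
from station import *
def world(c, mask=None):
    z=c["range_z"]; H,W=z.shape
    v,u=np.mgrid[:H,:W]
    m=z>0
    if mask is not None: m&=mask
    uv=np.stack([u[m],v[m]],1).astype(np.float64)
    n=cv2.undistortPoints(uv[:,None],np.array(c["camera_matrix"]),np.array(c["D"],float))[:,0]
    P=np.c_[n*z[m][:,None],z[m]]
    T=np.array(c["cam_to_world"])
    return P@T[:3,:3].T+T[:3,3], uv
E
python3 - <<'E'
from h import *
ims=[]
o=get_obs(); print(o["t"],o["eef_pos"],o["tool_rot"],o["gripper_width"],tcp_to_tips)
for cam in ["scene","side"]:
    c=read_camera(cam); cv2.imwrite(f"pics/{cam}0.png",c["pixels"])
    print(cam,np.round(c["cam_to_world"],3).tolist())
    for l in ["bottle","mixer","platform_top","tray","melter","lid","lid_handle","pour_mark","tin_a","jar"]:
        for r in cut_out(cam,l)[:4]:
            P,_=world(c,r["mask"])
            if len(P)==0: print(l,"nodepth",r["box"]);continue
            print(l,round(r["conf"],2),np.round(r["box"]).tolist(),"med",np.round(np.median(P,0),3),"lo",np.round(np.percentile(P,2,0),3),"hi",np.round(np.percentile(P,98,0),3))
E
```

```text
pics
0.0 [0.2317648  0.63337759 0.24934934] [ 0.69619089  0.1227435   0.69632859 -0.12401118] 1.0012175532099976 0.019
scene [[-0.173, 0.588, -0.79, 1.272], [0.985, 0.122, -0.125, 0.129], [0.022, -0.799, -0.6, 0.735], [0.0, 0.0, 0.0, 1.0]]
bottle 0.72 [318.0, 218.0, 24.0, 32.0] med [0.432 0.119 0.065] lo [ 0.327  0.093 -0.001] hi [0.497 0.141 0.105]
bottle 0.64 [303.0, 239.0, 18.0, 39.0] med [0.524 0.089 0.062] lo [0.497 0.064 0.002] hi [0.534 0.112 0.105]
bottle 0.55 [275.0, 225.0, 23.0, 36.0] med [0.485 0.003 0.06 ] lo [ 0.434 -0.032 -0.   ] hi [0.495 0.025 0.105]
platform_top 0.65 [390.0, 240.0, 35.0, 26.0] med [0.566 0.287 0.136] lo [0.532 0.249 0.129] hi [0.609 0.323 0.147]
tray 0.67 [267.0, 293.0, 63.0, 47.0] med [0.649 0.029 0.003] lo [ 0.601 -0.049 -0.   ] hi [0.731 0.077 0.013]
melter 0.84 [141.0, 230.0, 159.0, 138.0] med [ 0.656 -0.267  0.173] lo [ 0.47  -0.433  0.023] hi [ 0.736 -0.162  0.222]
lid 0.66 [160.0, 185.0, 92.0, 48.0] med [ 0.514 -0.284  0.175] lo [ 0.442 -0.395  0.172] hi [ 0.593 -0.179  0.221]
lid_handle 0.76 [162.0, 188.0, 97.0, 51.0] med [ 0.513 -0.286  0.17
[... 1536 characters left out ...]
03 0.117]
lid 0.97 [303.0, 164.0, 65.0, 56.0] med [ 0.506 -0.274  0.178] lo [ 0.44  -0.392  0.168] hi [ 0.591 -0.168  0.226]
lid_handle 0.78 [303.0, 162.0, 63.0, 55.0] med [ 0.507 -0.274  0.178] lo [ 0.44  -0.392  0.168] hi [ 0.59  -0.168  0.226]
pour_mark 0.75 [286.0, 173.0, 97.0, 96.0] med [ 0.57  -0.221  0.174] lo [ 0.438 -0.417  0.022] hi [ 0.728 -0.158  0.231]
tin_a 0.96 [334.0, 332.0, 24.0, 37.0] med [0.302 0.27  0.101] lo [0.269 0.226 0.011] hi [0.326 0.302 0.116]
tin_a 0.61 [201.0, 235.0, 30.0, 36.0] med [0.783 0.026 0.08 ] lo [ 0.749 -0.051 -0.001] hi [0.834 0.053 0.099]
jar 0.8 [366.0, 218.0, 20.0, 26.0] med [ 0.274 -0.206  0.056] lo [ 0.245 -0.246  0.008] hi [ 0.303 -0.19   0.081]
```

Run:
```python
from h import *
a=cv2.imread("pics/scene0.png");b=cv2.imread("pics/side0.png")
cv2.imwrite("pics/s0big.png",cv2.resize(a[140:380,40:440],(800,480),interpolation=cv2.INTER_CUBIC))
A=cv2.resize(a[190:270,240:350],None,fx=4.5,fy=4.5,interpolation=cv2.INTER_CUBIC)
B=cv2.resize(b[230:310,240:320],None,fx=4.5,fy=4.5,interpolation=cv2.INTER_CUBIC)
cv2.imwrite("pics/bot0.png",np.hstack([A[:, :440],B]))
```

```text
(no output)
```

View pics/s0big.png

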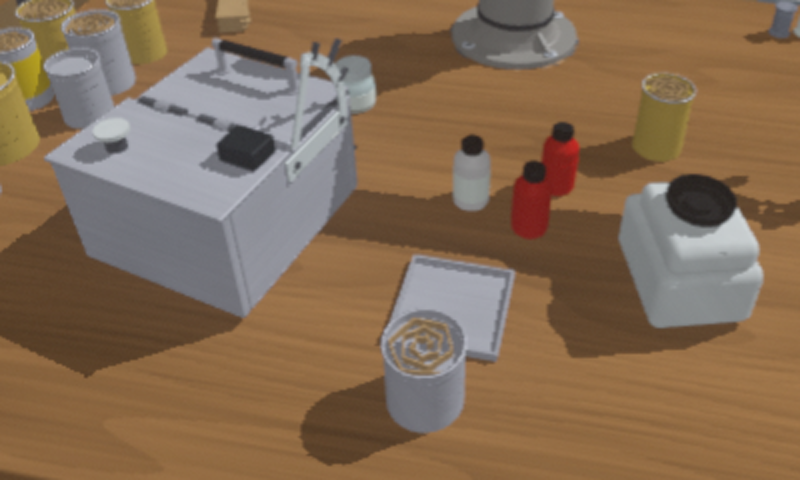

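View pics/bot0.png

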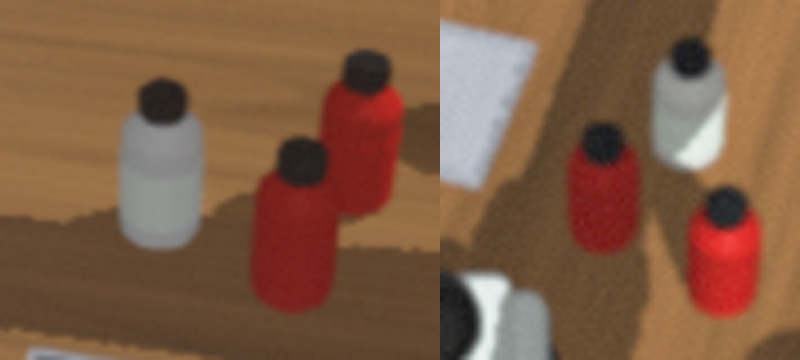

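Three bottle-shaped things are in the scene image. The white one is at (275,225), and two red ones are at (303,239) and (318,218). The crop confirms (275,225) is the white bottle asked for. The handle is at about px (165,167), the mixer at (390,240), the tray at (267,293) and a tin directly behind the tray at (252,327). Next I fit exact poses.

```bash
cat > fit.py <<'E'
from h import *
from scipy.optimize import least_squares
from scipy.spatial.transform import Rotation as R
def circ(P,r):
    f=lambda p: np.hypot(P[:,0]-p[0],P[:,1]-p[1])-r
    return least_squares(f,P[:,:2].mean(0),loss="soft_l1",f_scale=.003).x
E
python3 - <<'E'
from fit import *
for cam in ["scene","side"]:
    c=read_camera(cam); P,uv=world(c); px=c["pixels"][uv[:,1].astype(int),uv[:,0].astype(int)]
    def near(x,y,r,lo,hi):return P[(np.hypot(P[:,0]-x,P[:,1]-y)<r)&(P[:,2]>lo)&(P[:,2]<hi)]
    print(cam)
    b=near(.467,.0,.042,.02,.068); print("bottle body",len(b),circ(b,.025))
    k=near(.467,.0,.042,.098,.115); print("cap",len(k),k[:,:2].mean(0),k[:,2].max())
    f=near(.57,.285,.06,.138,.16); print("platform rim",len(f),(f.min(0)+f.max(0))/2,circ(f,.039))
    for l in ["tray"]:
        rs=cut_out(cam,l)
        Q,_=world(c,rs[0]["mask"]); Q=Q[(Q[:,2]<.02)&(Q[:,2]>-.005)]
        r=cv2.minAreaRect(Q[:,:2].astype(np.float32)*1000); print(l,r)
    m=(P[:,0]>.4)&(P[:,0]<.6)&(P[:,1]>-.4)&(P[:,1]<-.2)&(P[:,2]>.19)&(P[:,2]<.24)
    h=P[m]; d=px[m].max(1)<70; g=h[d]; print("dark",d.sum(),g.min(0),g.max(0))
    g=g[g[:,2]>.208]; m0=np.median(g,0); v=np.linalg.svd(g-g.mean(0))[2][0]; t=(g-g.mean(0))@v
    print("handle mean",g.mean(0),"mid",g.mean(0)+v*(t.min()+t.max())/2,"dir",v,"len",np.ptp(t),"yaw",np.degrees(np.arctan2(v[0],v[1])))
    s=P[(P[:,0]>.4)&(P[:,0]<.78)&(P[:,1]>-.46)&(P[:,1]<-.12)&(P[:,2]>.165)&(P[:,2]<.183)]
    print("melter top",cv2.minAreaRect(s[:,:2].astype(np.float32)*1000))
    n=near(.79,.0,.06,.085,.105); print("tin_b",len(n),(n.min(0)+n.max(0))/2)
    n=near(.3,.27,.06,.1,.12); print("tin_a",len(n),(n.min(0)+n.max(0))/2)
    hi=P[(P[:,2]>.23)&(P[:,1]<.1)&(P[:,0]>.35)&(P[:,0]<.8)]; print("above .23:",len(hi),np.round(hi.min(0),3),np.round(hi.max(0),3)) if len(hi) else None
o=get_obs();print(R.from_quat(np.roll(o["tool_rot"],-1)).as_matrix().round(3))
E
```

```text
scene
bottle body 251 [0.46893133 0.00056576]
cap 73 [0.47251715 0.00104624] 0.10732230103703189
platform rim 328 [0.57054386 0.28540006 0.14332023] [0.57109251 0.28519154]
tray ((657.5770263671875, 11.81109619140625), (135.57225036621094, 146.5237274169922), 88.08079528808594)
dark 145 [ 0.4784828  -0.32712398  0.21309923] [ 0.50552675 -0.2337069   0.22366667]
handle mean [ 0.49247641 -0.27809975  0.21917327] mid [ 0.49194171 -0.28030004  0.2191764 ] dir [ 0.23614026  0.971718   -0.00138241] len 0.09686727928763274 yaw 13.658859913049724
melter top ((582.7363891601562, -301.9984130859375), (249.31141662597656, 275.3011779785156), 76.25320434570312)
tin_b 778 [0.79178625 0.0080223  0.09135354]
tin_a 308 [0.2920896  0.26218097 0.1058306 ]
above .23: 239 [ 0.51  -0.181  0.23 ] [ 0.598 -0.154  0.283]
side
bottle body 145 [0.46743723 0.00159943]
cap 69 [0.4675466  0.00417375] 0.11158449123682468
platform rim 218 [0.56955277 0.28586049 0.14573243] [0.56860252 0.28687408]
tray ((662.9885864257812, 14.855518341064453), (138.4782257080078, 132.69686889648438), 89.45026397705078)
dark 47 [ 0.47519225 -0.31920916  0.21859274] [ 0.49789531 -0.23622355  0.23107903]
handle mean [ 0.48606524 -0.27523833  0.22459884] mid [ 0.48528713 -0.27838758  0.22455947] dir [0.2398465  0.97073499 0.01213453] len 0.08419127171656111 yaw 13.87852292929095
melter top ((582.194580078125, -300.4428405761719), (254.0684814453125, 276.7463073730469), 75.58787536621094)
tin_b 361 [0.79061744 0.01049192 0.0938389 ]
tin_a 342 [0.29589044 0.26220216 0.10923641]
above .23: 139 [ 0.479 -0.305  0.23 ] [ 0.593 -0.15   0.288]
[[ 0.     0.344  0.939]
 [ 0.     0.939 -0.344]
 [-1.     0.    -0.   ]]
```

```bash
python3 -m jog '[{"gripper":0,"dx":0.02,"dy":-0.03,"rz":-8.4},{"gripper":0,"dx":0.04,"dy":-0.07,"rz":-16.8},{"gripper":0,"dx":0.06,"dy":-0.11,"rz":-25.2},{"gripper":0,"dx":0.08,"dy":-0.15,"rz":-33.6},{"gripper":0,"dx":0.1,"dy":-0.19,"rz":-42},{"gripper":0,"dx":0.115,"dy":-0.23,"rz":-50.4},{"gripper":0,"dx":0.13,"dy":-0.27,"rz":-58.8},{"gripper":0,"dx":0.145,"dy":-0.31,"rz":-67.2},{"gripper":0,"dx":0.16,"dy":-0.35,"rz":-75.6},{"gripper":0,"dx":0.175,"dy":-0.39,"rz":-84}]' 60
```

```text
$[0]: bad value
```

```bash
python3 -m jog '[{"gripper":0,"dx":0.01,"dy":-0.04},{"gripper":0,"dx":0.02,"dy":-0.08},{"gripper":0,"dx":0.03,"dy":-0.12},{"gripper":0,"dx":0.04,"dy":-0.16},{"gripper":0,"dx":0.05,"dy":-0.2},{"gripper":0,"dx":0.06,"dy":-0.24},{"gripper":0,"dx":0.061,"dy":-0.242,"dz":-0.02},{"gripper":0,"dx":0.061,"dy":-0.242,"dz":-0.02}]'
python3 - <<'E'
from fit import *
o=get_obs(); print(o["eef_pos"],o["contact_force"],R.from_quat(np.roll(o["tool_rot"],-1)).as_matrix().round(3))
c=read_camera("wrist"); cv2.imwrite("pics/w1.png",c["pixels"])
P,uv=world(c)
b=P[(np.hypot(P[:,0]-.468,P[:,1]-.001)<.045)]
k=b[b[:,2]>.098]; print("cap",len(k),(k.min(0)+k.max(0))/2, circ(k,.011))
b=b[(b[:,2]>.02)&(b[:,2]<.07)]; print("body",len(b),circ(b,.025) if len(b)>20 else 0)
c=read_camera("scene");rs=cut_out("scene","bottle");print([(r["conf"],r["box"]) for r in rs])
E
```

```text
[0.23198661 0.63390853 0.25030274] [ 0.38383518  0.75003889 -0.58236652] [[ 0.     0.344  0.939]
 [ 0.     0.939 -0.344]
 [-1.     0.    -0.   ]]$[0]: bad value
Traceback (most recent call last):
ValueError: zero-size array to reduction operation minimum which has no identity
```

```bash
python3 -m jog '[{"gripper":0,"dx":0.02,"dy":-0.03,"dz":0,"rx":0,"ry":0,"rz":-8.4},{"gripper":0,"dx":0.04,"dy":-0.07,"dz":0,"rx":0,"ry":0,"rz":-16.8},{"gripper":0,"dx":0.06,"dy":-0.11,"dz":0,"rx":0,"ry":0,"rz":-25.2},{"gripper":0,"dx":0.08,"dy":-0.15,"dz":0,"rx":0,"ry":0,"rz":-33.6},{"gripper":0,"dx":0.1,"dy":-0.19,"dz":0,"rx":0,"ry":0,"rz":-42},{"gripper":0,"dx":0.115,"dy":-0.23,"dz":0,"rx":0,"ry":0,"rz":-50.4},{"gripper":0,"dx":0.13,"dy":-0.27,"dz":0,"rx":0,"ry":0,"rz":-58.8},{"gripper":0,"dx":0.145,"dy":-0.31,"dz":0,"rx":0,"ry":0,"rz":-67.2},{"gripper":0,"dx":0.16,"dy":-0.35,"dz":0,"rx":0,"ry":0,"rz":-75.6},{"gripper":0,"dx":0.175,"dy":-0.39,"dz":0,"rx":0,"ry":0,"rz":-84}]' 60
```

```text
t: 2.35
eef_pos: [0.4074, 0.2423, 0.2506]
tool_rot: [0.433, 0.559, 0.433, -0.559]
contact_force: [0.9, 0.8, -0.5]
gripper_width: 1.0
```

```bash
python3 -m jog '[{"gripper":0,"dx":0.01,"dy":-0.04,"dz":0,"rx":0,"ry":0,"rz":0},{"gripper":0,"dx":0.02,"dy":-0.08,"dz":0,"rx":0,"ry":0,"rz":0},{"gripper":0,"dx":0.03,"dy":-0.12,"dz":0,"rx":0,"ry":0,"rz":0},{"gripper":0,"dx":0.04,"dy":-0.16,"dz":0,"rx":0,"ry":0,"rz":0},{"gripper":0,"dx":0.05,"dy":-0.2,"dz":0,"rx":0,"ry":0,"rz":0},{"gripper":0,"dx":0.061,"dy":-0.241,"dz":0,"rx":0,"ry":0,"rz":0},{"gripper":0,"dx":0.061,"dy":-0.241,"dz":-0.02,"rx":0,"ry":0,"rz":0},{"gripper":0,"dx":0.061,"dy":-0.241,"dz":-0.02,"rx":0,"ry":0,"rz":0}]'
python3 - <<'E'
from fit import *
o=get_obs(); print(o["eef_pos"],o["contact_force"],R.from_quat(np.roll(o["tool_rot"],-1)).as_matrix().round(3))
c=read_camera("wrist"); cv2.imwrite("pics/w1.png",c["pixels"])
P,uv=world(c)
b=P[(np.hypot(P[:,0]-.468,P[:,1]-.001)<.045)]
k=b[(b[:,2]>.098)&(b[:,2]<.115)]; print("cap",len(k))
if len(k): print((k.min(0)+k.max(0))/2)
b=b[(b[:,2]>.02)&(b[:,2]<.07)]; print("body",len(b),circ(b,.025) if len(b)>20 else 0)
E
```

```text
t: 3.15
eef_pos: [0.4668, 0.0017, 0.229]
tool_rot: [-0.434, -0.557, -0.434, 0.559]
contact_force: [-0.5, 0.8, -0.1]
gripper_width: 1.001
[0.46679012 0.00172716 0.22898294] [-0.4780681   0.83165949 -0.05847489] [[-0.003  0.969 -0.246]
 [-0.001 -0.246 -0.969]
 [-1.    -0.003  0.001]]
cap 858
[0.46873836 0.00136393 0.10220618]
body 299 [0.46897828 0.00109897]
```

View pics/w1.png

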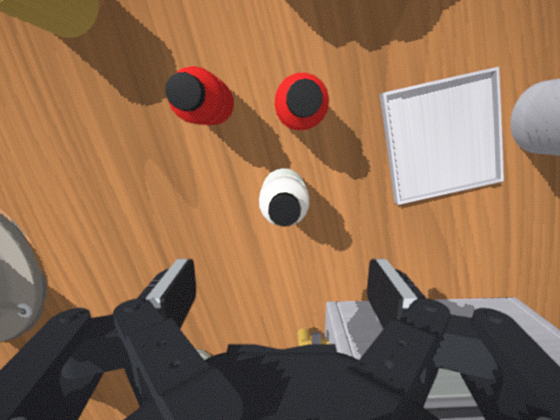

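The wrist view shows the white bottle at (285,200), midway between the jaws, with the red bottles clear of both fingers at (200,95) and (300,100). Descending to grip the body.

```bash
python3 -m jog '[{"gripper":0,"dx":0.001,"dy":0,"dz":-0.03,"rx":0,"ry":0,"rz":0},{"gripper":0,"dx":0.001,"dy":0,"dz":-0.06,"rx":0,"ry":0,"rz":0},{"gripper":0,"dx":0.001,"dy":0,"dz":-0.09,"rx":0,"ry":0,"rz":0},{"gripper":0,"dx":0.001,"dy":0,"dz":-0.11,"rx":0,"ry":0,"rz":0},{"gripper":0,"dx":0.001,"dy":0,"dz":-0.13,"rx":0,"ry":0,"rz":0},{"gripper":0,"dx":0.001,"dy":0,"dz":-0.15,"rx":0,"ry":0,"rz":0},{"gripper":0,"dx":0.001,"dy":0,"dz":-0.16,"rx":0,"ry":0,"rz":0},{"gripper":0,"dx":0.001,"dy":0,"dz":-0.17,"rx":0,"ry":0,"rz":0},{"gripper":0,"dx":0.001,"dy":0,"dz":-0.17,"rx":0,"ry":0,"rz":0}]' 60
python3 -m jog '[{"gripper":0.5,"dx":0,"dy":0,"dz":0,"rx":0,"ry":0,"rz":0},{"gripper":0.7,"dx":0,"dy":0,"dz":0,"rx":0,"ry":0,"rz":0},{"gripper":0.8,"dx":0,"dy":0,"dz":0,"rx":0,"ry":0,"rz":0},{"gripper":0.8,"dx":0,"dy":0,"dz":0,"rx":0,"ry":0,"rz":0},{"gripper":0.8,"dx":0,"dy":0,"dz":0,"rx":0,"ry":0,"rz":0},{"gripper":0.8,"dx":0,"dy":0,"dz":0,"rx":0,"ry":0,"rz":0},{"gripper":0.8,"dx":0,"dy":0,"dz":0,"rx":0,"ry":0,"rz":0},{"gripper":0.8,"dx":0,"dy":0,"dz":0,"rx":0,"ry":0,"rz":0}]' 60
```

```text
t: 4.1
eef_pos: [0.4688, 0.0035, 0.0599]
tool_rot: [-0.435, -0.557, -0.435, 0.558]
contact_force: [0.6, -0.9, 0.2]
gripper_width: 1.0
t: 4.9
eef_pos: [0.4694, 0.003, 0.0614]
tool_rot: [0.435, 0.558, 0.435, -0.557]
contact_force: [-2.4, 0.9, 8.7]
gripper_width: 0.569
```

```bash
python3 -m jog '[{"gripper":0.8,"dx":0,"dy":0,"dz":0.02,"rx":0,"ry":0,"rz":0},{"gripper":0.8,"dx":0,"dy":0,"dz":0.05,"rx":0,"ry":0,"rz":0},{"gripper":0.8,"dx":0,"dy":0,"dz":0.09,"rx":0,"ry":0,"rz":0},{"gripper":0.8,"dx":0,"dy":0,"dz":0.13,"rx":0,"ry":0,"rz":0},{"gripper":0.8,"dx":0,"dy":0,"dz":0.17,"rx":0,"ry":0,"rz":0},{"gripper":0.8,"dx":0.01,"dy":0.03,"dz":0.19,"rx":0,"ry":0,"rz":0},{"gripper":0.8,"dx":0.02,"dy":0.06,"dz":0.19,"rx":0,"ry":0,"rz":0},{"gripper":0.8,"dx":0.03,"dy":0.09,"dz":0.19,"rx":0,"ry":0,"rz":0},{"gripper":0.8,"dx":0.04,"dy":0.12,"dz":0.19,"rx":0,"ry":0,"rz":0},{"gripper":0.8,"dx":0.05,"dy":0.15,"dz":0.19,"rx":0,"ry":0,"rz":0}]'
python3 -m jog '[{"gripper":0.8,"dx":0.01,"dy":0.03,"dz":0,"rx":0,"ry":0,"rz":0},{"gripper":0.8,"dx":0.02,"dy":0.06,"dz":0,"rx":0,"ry":0,"rz":0},{"gripper":0.8,"dx":0.03,"dy":0.09,"dz":0,"rx":0,"ry":0,"rz":0},{"gripper":0.8,"dx":0.045,"dy":0.12,"dz":0,"rx":0,"ry":0,"rz":0},{"gripper":0.8,"dx":0.051,"dy":0.133,"dz":0,"rx":0,"ry":0,"rz":0},{"gripper":0.8,"dx":0.051,"dy":0.133,"dz":0,"rx":0,"ry":0,"rz":0},{"gripper":0.8,"dx":0.051,"dy":0.133,"dz":0,"rx":0,"ry":0,"rz":0}]'
python3 - <<'E'
from fit import *
for cam in ["scene","side"]:
    c=read_camera(cam); P,uv=world(c); cv2.imwrite(f"pics/{cam}2.png",c["pixels"])
    x,y=get_obs()["eef_pos"][:2]
    rs=cut_out(cam,"bottle")
    for r in rs:
        Q,_=world(c,r["mask"]); q=Q[(Q[:,2]>.15)&(Q[:,2]<.25)]
        if len(q)>15: print(cam,r["conf"],r["box"],np.percentile(q,2,0),circ(q[q[:,2]<.225],.025))
a=cv2.imread("pics/scene2.png")[150:270,330:450];b=cv2.imread("pics/side2.png")[220:340,180:300]
cv2.imwrite("pics/lift.png",cv2.resize(np.hstack([a,b]),(800,400),interpolation=cv2.INTER_CUBIC))
E
```

```text
t: 5.9
eef_pos: [0.5189, 0.1541, 0.2506]
tool_rot: [0.435, 0.558, 0.435, -0.557]
contact_force: [0.7, -0.1, -0.5]
gripper_width: 0.572
t: 6.6
eef_pos: [0.5697, 0.2845, 0.2501]
tool_rot: [-0.435, -0.557, -0.434, 0.558]
contact_force: [0.1, -0.8, -1.1]
gripper_width: 0.568
scene 0.94 [397.2, 209.1, 33.9, 39.9] [0.57106399 0.25690822 0.19064748] [0.56921534 0.2821301 ]
side 0.73 [284.1, 173.0, 97.5, 99.6] [ 0.47672997 -0.43777153  0.15960059] [ 0.64796228 -0.33782767]
side 0.64 [234.3, 283.5, 21.5, 31.7] [0.54414613 0.29046861 0.19483121] [0.56807759 0.28286774]
```

View pics/lift.png

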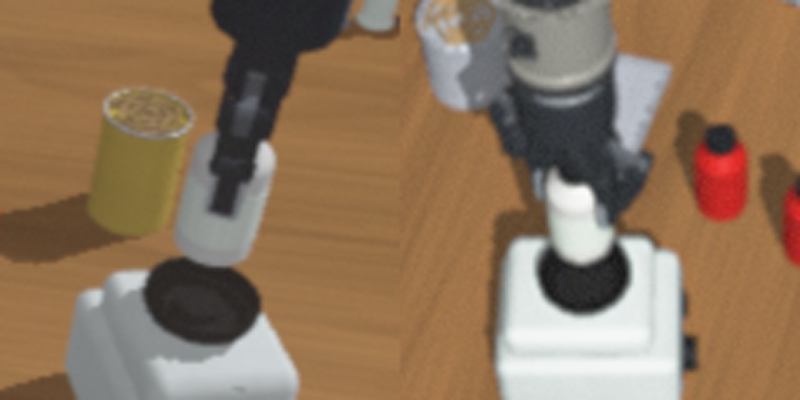

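The white bottle hangs upright above the platform in both views. Its underside is at z≈0.190. Lowering to contact, then pressing.

```bash
python3 -m jog '[{"gripper":0.8,"dx":0,"dy":0.002,"dz":-0.015,"rx":0,"ry":0,"rz":0},{"gripper":0.8,"dx":0,"dy":0.002,"dz":-0.03,"rx":0,"ry":0,"rz":0},{"gripper":0.8,"dx":0,"dy":0.002,"dz":-0.04,"rx":0,"ry":0,"rz":0},{"gripper":0.8,"dx":0,"dy":0.002,"dz":-0.044,"rx":0,"ry":0,"rz":0},{"gripper":0.8,"dx":0,"dy":0.002,"dz":-0.046,"rx":0,"ry":0,"rz":0},{"gripper":0.8,"dx":0,"dy":0.002,"dz":-0.048,"rx":0,"ry":0,"rz":0},{"gripper":0.8,"dx":0,"dy":0.002,"dz":-0.05,"rx":0,"ry":0,"rz":0},{"gripper":0.8,"dx":0,"dy":0.002,"dz":-0.05,"rx":0,"ry":0,"rz":0}]'
python3 -m jog '[{"gripper":0.8,"dx":0,"dy":0,"dz":-0.002,"rx":0,"ry":0,"rz":0},{"gripper":0.8,"dx":0,"dy":0,"dz":-0.004,"rx":0,"ry":0,"rz":0},{"gripper":0.8,"dx":0,"dy":0,"dz":-0.004,"rx":0,"ry":0,"rz":0},{"gripper":0.8,"dx":0,"dy":0,"dz":-0.004,"rx":0,"ry":0,"rz":0}]'
```

```text
t: 7.6
eef_pos: [0.57, 0.288, 0.2004]
tool_rot: [0.435, 0.558, 0.435, -0.557]
contact_force: [-0.7, -0.1, -1.5]
gripper_width: 0.567
t: 8.0
eef_pos: [0.5702, 0.288, 0.1968]
tool_rot: [0.435, 0.558, 0.435, -0.557]
contact_force: [-0.8, -1.2, 3.7]
gripper_width: 0.566
```

```bash
python3 -m jog '[{"gripper":0.8,"dx":0,"dy":0,"dz":-0.002,"rx":0,"ry":0,"rz":0},{"gripper":0.8,"dx":0,"dy":0,"dz":-0.004,"rx":0,"ry":0,"rz":0},{"gripper":0.8,"dx":0,"dy":0,"dz":-0.005,"rx":0,"ry":0,"rz":0},{"gripper":0.8,"dx":0,"dy":0,"dz":-0.005,"rx":0,"ry":0,"rz":0}]'
python3 -m jog '[{"gripper":0.8,"dx":0,"dy":0,"dz":-0.001,"rx":0,"ry":0,"rz":0},{"gripper":0.8,"dx":0,"dy":0,"dz":-0.001,"rx":0,"ry":0,"rz":0},{"gripper":0.8,"dx":0,"dy":0,"dz":-0.001,"rx":0,"ry":0,"rz":0}]'
```

```text
t: 8.4
eef_pos: [0.5703, 0.2881, 0.192]
tool_rot: [0.435, 0.558, 0.435, -0.557]
contact_force: [-2.4, -0.4, 8.6]
gripper_width: 0.57
t: 8.7
eef_pos: [0.5704, 0.2881, 0.1919]
tool_rot: [0.435, 0.558, 0.435, -0.557]
contact_force: [-3.4, -0.5, 14.6]
gripper_width: 0.567
```

```bash
python3 -m jog '[{"gripper":0.8,"dx":0,"dy":0,"dz":-0.001,"rx":0,"ry":0,"rz":0},{"gripper":0.8,"dx":0,"dy":0,"dz":-0.001,"rx":0,"ry":0,"rz":0},{"gripper":0.8,"dx":0,"dy":0,"dz":-0.001,"rx":0,"ry":0,"rz":0},{"gripper":0.8,"dx":0,"dy":0,"dz":-0.001,"rx":0,"ry":0,"rz":0},{"gripper":0.8,"dx":0,"dy":0,"dz":-0.001,"rx":0,"ry":0,"rz":0},{"gripper":0.8,"dx":0,"dy":0,"dz":-0.001,"rx":0,"ry":0,"rz":0},{"gripper":0.8,"dx":0,"dy":0,"dz":-0.001,"rx":0,"ry":0,"rz":0},{"gripper":0.8,"dx":0,"dy":0,"dz":-0.001,"rx":0,"ry":0,"rz":0},{"gripper":0.8,"dx":0,"dy":0,"dz":-0.001,"rx":0,"ry":0,"rz":0},{"gripper":0.8,"dx":0,"dy":0,"dz":-0.001,"rx":0,"ry":0,"rz":0}]'
python3 -m jog '[{"gripper":0.8,"dx":0,"dy":0,"dz":0,"rx":0,"ry":0,"rz":0},{"gripper":0.8,"dx":0,"dy":0,"dz":0,"rx":0,"ry":0,"rz":0},{"gripper":0.8,"dx":0,"dy":0,"dz":0,"rx":0,"ry":0,"rz":0},{"gripper":0.8,"dx":0,"dy":0,"dz":0,"rx":0,"ry":0,"rz":0},{"gripper":0.8,"dx":0,"dy":0,"dz":0,"rx":0,"ry":0,"rz":0},{"gripper":0.8,"dx":0,"dy":0,"dz":0,"rx":0,"ry":0,"rz":0}]'
python3 - <<'E'
from fit import *
for cam in ["scene","side"]:
    c=read_camera(cam); P,_=world(c)
    f=P[(np.hypot(P[:,0]-.57,P[:,1]-.285)<.041)&(np.hypot(P[:,0]-.57,P[:,1]-.285)>.03)&(P[:,2]>.125)&(P[:,2]<.16)]
    print(cam,np.percentile(f[:,2],[10,50,80,90]))
E
```

```text
t: 9.7
eef_pos: [0.5705, 0.2882, 0.1919]
tool_rot: [0.434, 0.558, 0.435, -0.557]
contact_force: [-6.5, -0.9, 20.6]
gripper_width: 0.569
t: 10.3
eef_pos: [0.5704, 0.2882, 0.1919]
tool_rot: [0.434, 0.558, 0.435, -0.557]
contact_force: [-7.2, -2.1, 20.4]
gripper_width: 0.566
scene [0.12550019 0.13309006 0.1370874  0.13815243]
side [0.12620441 0.13279646 0.13896063 0.14155697]
```

Platform rim dropped about 8 mm and the force was about 20 N, held for over 1.6 s. Moving on to the tray.

```bash
python3 -m jog '[{"gripper":0.8,"dx":0,"dy":0,"dz":0.01,"rx":0,"ry":0,"rz":0},{"gripper":0.8,"dx":0,"dy":0,"dz":0.025,"rx":0,"ry":0,"rz":0},{"gripper":0.8,"dx":0,"dy":0,"dz":0.045,"rx":0,"ry":0,"rz":0},{"gripper":0.8,"dx":0,"dy":0,"dz":0.06,"rx":0,"ry":0,"rz":0},{"gripper":0.8,"dx":0.01,"dy":-0.03,"dz":0.06,"rx":0,"ry":0,"rz":0},{"gripper":0.8,"dx":0.02,"dy":-0.06,"dz":0.06,"rx":0,"ry":0,"rz":0},{"gripper":0.8,"dx":0.03,"dy":-0.095,"dz":0.06,"rx":0,"ry":0,"rz":0},{"gripper":0.8,"dx":0.04,"dy":-0.13,"dz":0.06,"rx":0,"ry":0,"rz":0},{"gripper":0.8,"dx":0.05,"dy":-0.165,"dz":0.06,"rx":0,"ry":0,"rz":0},{"gripper":0.8,"dx":0.06,"dy":-0.2,"dz":0.06,"rx":0,"ry":0,"rz":0}]'
python3 -m jog '[{"gripper":0.8,"dx":0.01,"dy":-0.03,"dz":0,"rx":0,"ry":0,"rz":0},{"gripper":0.8,"dx":0.02,"dy":-0.05,"dz":0,"rx":0,"ry":0,"rz":0},{"gripper":0.8,"dx":0.028,"dy":-0.073,"dz":0,"rx":0,"ry":0,"rz":0},{"gripper":0.8,"dx":0.028,"dy":-0.073,"dz":-0.03,"rx":0,"ry":0,"rz":0},{"gripper":0.8,"dx":0.028,"dy":-0.073,"dz":-0.06,"rx":0,"ry":0,"rz":0},{"gripper":0.8,"dx":0.028,"dy":-0.073,"dz":-0.09,"rx":0,"ry":0,"rz":0},{"gripper":0.8,"dx":0.028,"dy":-0.073,"dz":-0.12,"rx":0,"ry":0,"rz":0},{"gripper":0.8,"dx":0.028,"dy":-0.073,"dz":-0.14,"rx":0,"ry":0,"rz":0},{"gripper":0.8,"dx":0.028,"dy":-0.073,"dz":-0.15,"rx":0,"ry":0,"rz":0},{"gripper":0.8,"dx":0.028,"dy":-0.073,"dz":-0.15,"rx":0,"ry":0,"rz":0}]'
python3 - <<'E'
from fit import *
for cam in ["scene","side"]:
    c=read_camera(cam); cv2.imwrite(f"pics/{cam}3.png",c["pixels"])
    for r in cut_out(cam,"bottle")+cut_out(cam,"tray"):
        Q,_=world(c,r["mask"]); print(cam,r["conf"],r["box"],np.percentile(Q,2,0).round(3),np.percentile(Q,98,0).round(3))
a=cv2.imread("pics/scene3.png")[210:360,190:340];b=cv2.imread("pics/side3.png")[170:320,160:310]
cv2.imwrite("pics/tray3.png",cv2.resize(np.hstack([a,b]),(800,400),interpolation=cv2.INTER_CUBIC))
E
```

```text
t: 11.4
eef_pos: [0.63, 0.0865, 0.2494]
tool_rot: [-0.435, -0.557, -0.435, 0.558]
contact_force: [1.0, 0.2, -1.7]
gripper_width: 0.572
t: 12.4
eef_pos: [0.6571, 0.015, 0.0981]
tool_rot: [-0.434, -0.557, -0.435, 0.558]
contact_force: [-0.8, 0.3, -0.7]
gripper_width: 0.569
scene 0.95 [303.2, 238.9, 20.1, 38.9] [ 0.432  0.059 -0.001] [0.534 0.112 0.105]
scene 0.81 [318.9, 221.1, 18.1, 31.9] [0.406 0.097 0.003] [0.442 0.141 0.105]
scene 0.61 [268.6, 269.2, 22.5, 34.1] [ 0.652 -0.003  0.039] [0.683 0.037 0.127]
scene 0.83 [266.5, 292.6, 64.2, 48.9] [ 0.602 -0.049 -0.001] [0.731 0.078 0.013]
side 0.82 [238.6, 237.6, 17.9, 27.1] [0.634 0.016 0.047] [0.677 0.042 0.143]
side 0.66 [366.2, 217.1, 15.1, 29.1] [ 0.246 -0.245  0.007] [ 0.301 -0.191  0.082]
side 0.92 [233.5, 250.6, 48.6, 39.5] [ 0.599 -0.046 -0.004] [0.727 0.081 0.015]
```

View pics/tray3.png

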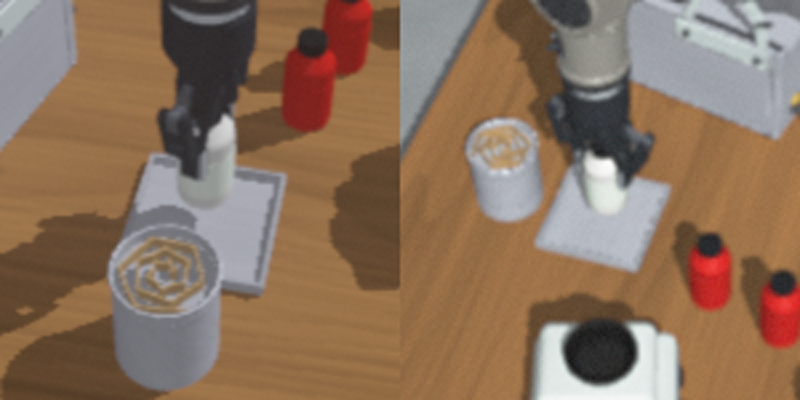

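The bottle is upright about 40 mm over the middle of the tray, clear of the tin. Lowering.

```bash
python3 -m jog '[{"gripper":0.8,"dx":0,"dy":0,"dz":-0.015,"rx":0,"ry":0,"rz":0},{"gripper":0.8,"dx":0,"dy":0,"dz":-0.028,"rx":0,"ry":0,"rz":0},{"gripper":0.8,"dx":0,"dy":0,"dz":-0.034,"rx":0,"ry":0,"rz":0},{"gripper":0.8,"dx":0,"dy":0,"dz":-0.037,"rx":0,"ry":0,"rz":0},{"gripper":0.8,"dx":0,"dy":0,"dz":-0.038,"rx":0,"ry":0,"rz":0},{"gripper":0.8,"dx":0,"dy":0,"dz":-0.038,"rx":0,"ry":0,"rz":0}]'
```

```text
t: 13.3
eef_pos: [0.6568, 0.0151, 0.0644]
tool_rot: [-0.433, -0.557, -0.436, 0.558]
contact_force: [-15.6, 2.0, 34.3]
gripper_width: 0.569
```

```bash
python3 -m jog '[{"gripper":0.8,"dx":0,"dy":0,"dz":0.003,"rx":0,"ry":0,"rz":0},{"gripper":0.8,"dx":0,"dy":0,"dz":0.003,"rx":0,"ry":0,"rz":0}]'
python3 - <<'E'
from fit import *
o=get_obs();print(o["eef_pos"],o["contact_force"],o["torque"])
print(R.from_quat(np.roll(o["tool_rot"],-1)).as_matrix().round(4))
for cam in ["scene","side"]:
    c=read_camera(cam); cv2.imwrite(f"pics/{cam}4.png",c["pixels"])
a=cv2.imread("pics/scene4.png")[230:330,220:320];b=cv2.imread("pics/side4.png")[200:300,185:285]
cv2.imwrite("pics/tray4.png",cv2.resize(np.hstack([a,b]),(800,400),interpolation=cv2.INTER_CUBIC))
E
```

```text
t: 13.5
eef_pos: [0.6581, 0.0149, 0.0645]
tool_rot: [0.435, 0.558, 0.435, -0.557]
contact_force: [-2.9, 0.2, 10.4]
gripper_width: 0.569
[0.65805347 0.01485285 0.06449866] [-2.90229902  0.1792707  10.37329013] [ 0.06371535  0.74732677 -0.03352433]
[[ 3.000e-04  9.698e-01 -2.437e-01]
 [ 2.000e-04 -2.437e-01 -9.698e-01]
 [-1.000e+00  3.000e-04 -3.000e-04]]
```

View pics/tray4.png

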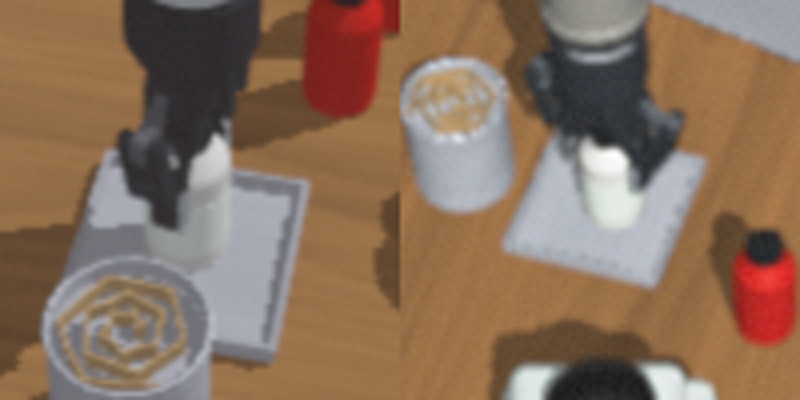

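Run:
```python
from fit import *
for cam in ["scene","side"]:
    c=read_camera(cam)
    for r in cut_out(cam,"bottle"):
        Q,uv=world(c,r["mask"]); q=Q[(np.hypot(Q[:,0]-.657,Q[:,1]-.015)<.035)]
        if len(q)>20:
            print(cam,r["conf"],r["box"],np.percentile(q[:,2],[0,2,10,50,95,100]).round(3))
            for lo in (.005,.02,.035,.05): 
                s=q[(q[:,2]>lo)&(q[:,2]<lo+.015)]
                if len(s)>8: print(lo,len(s),circ(s,.025).round(4))
    P,_=world(c); n=P[(np.hypot(P[:,0]-.79,P[:,1]-.0)<.06)&(P[:,2]>.085)&(P[:,2]<.105)]; print("tin_b",(n.min(0)+n.max(0))/2)
```

```text
scene 0.72 [265.9, 278.8, 24.1, 34.3] [0.006 0.008 0.015 0.045 0.088 0.106]
0.005 66 [0.6569 0.0122]
0.02 86 [0.6574 0.0124]
0.035 58 [0.6577 0.0122]
0.05 45 [0.6578 0.0121]
tin_b [0.79222843 0.00810044 0.09132809]
side 0.57 [238.4, 243.9, 15.9, 28.0] [0.006 0.011 0.019 0.062 0.106 0.114]
0.005 28 [0.6559 0.012 ]
0.02 37 [0.6557 0.0138]
0.035 34 [0.6557 0.014 ]
0.05 37 [0.6565 0.0145]
tin_b [0.79067672 0.0096177  0.09487066]
```

The bottle is upright on the tray floor, with under 2 mm of lean over its height. Easing the load, then releasing.

```bash
python3 -m jog '[{"gripper":0.8,"dx":0,"dy":0,"dz":0.001,"rx":0,"ry":0,"rz":0},{"gripper":0.8,"dx":0,"dy":0,"dz":0.001,"rx":0,"ry":0,"rz":0},{"gripper":0.5,"dx":0,"dy":0,"dz":0.001,"rx":0,"ry":0,"rz":0},{"gripper":0.3,"dx":0,"dy":0,"dz":0.001,"rx":0,"ry":0,"rz":0},{"gripper":0.1,"dx":0,"dy":0,"dz":0.001,"rx":0,"ry":0,"rz":0},{"gripper":0,"dx":0,"dy":0,"dz":0.001,"rx":0,"ry":0,"rz":0},{"gripper":0,"dx":0,"dy":0,"dz":0.001,"rx":0,"ry":0,"rz":0},{"gripper":0,"dx":0,"dy":0,"dz":0.001,"rx":0,"ry":0,"rz":0},{"gripper":0,"dx":0,"dy":0,"dz":0.001,"rx":0,"ry":0,"rz":0},{"gripper":0,"dx":0,"dy":0,"dz":0.001,"rx":0,"ry":0,"rz":0}]'
python3 -m jog '[{"gripper":0,"dx":0,"dy":0,"dz":0.01,"rx":0,"ry":0,"rz":0},{"gripper":0,"dx":0,"dy":0,"dz":0.03,"rx":0,"ry":0,"rz":0},{"gripper":0,"dx":0,"dy":0,"dz":0.06,"rx":0,"ry":0,"rz":0},{"gripper":0,"dx":0,"dy":0,"dz":0.1,"rx":0,"ry":0,"rz":0},{"gripper":0,"dx":0,"dy":0,"dz":0.14,"rx":0,"ry":0,"rz":0},{"gripper":0,"dx":0,"dy":0,"dz":0.18,"rx":0,"ry":0,"rz":0},{"gripper":0,"dx":0,"dy":0,"dz":0.22,"rx":0,"ry":0,"rz":0},{"gripper":0,"dx":0,"dy":0,"dz":0.26,"rx":0,"ry":0,"rz":0},{"gripper":0,"dx":0,"dy":0,"dz":0.28,"rx":0,"ry":0,"rz":0}]'
python3 - <<'E'
from fit import *
for cam in ["scene","side"]:
    c=read_camera(cam); P,_=world(c)
    q=P[(np.hypot(P[:,0]-.657,P[:,1]-.014)<.04)&(P[:,2]<.13)]
    k=q[q[:,2]>.098];b=q[(q[:,2]>.01)&(q[:,2]<.07)]; print(cam,q[:,2].max(),circ(k,.012),circ(b,.025))
    f=P[(np.hypot(P[:,0]-.57,P[:,1]-.285)<.06)&(P[:,2]>.12)]; print("platform",np.percentile(f[:,2],[90,98]))
E
```

```text
t: 14.8
eef_pos: [0.658, 0.0149, 0.0653]
tool_rot: [0.435, 0.558, 0.435, -0.558]
contact_force: [0.3, -0.7, -0.6]
gripper_width: 1.002
t: 15.7
eef_pos: [0.6589, 0.0142, 0.3504]
tool_rot: [0.436, 0.56, 0.434, -0.556]
contact_force: [-0.2, 0.5, -0.2]
gripper_width: 0.998
scene 0.11000367857941351 [0.65868066 0.01287026] [0.65682412 0.01234197]
platform [0.14355264 0.14660312]
side 0.11922397595042655 [0.65458896 0.01659426] [0.65595073 0.01408463]
platform [0.14312526 0.14864093]
```

```bash
python3 -m jog '[{"gripper":0,"dx":-0.02,"dy":-0.03,"dz":0,"rx":0,"ry":0,"rz":0},{"gripper":0,"dx":-0.04,"dy":-0.065,"dz":0,"rx":0,"ry":0,"rz":0},{"gripper":0,"dx":-0.06,"dy":-0.1,"dz":0,"rx":0,"ry":0,"rz":0},{"gripper":0,"dx":-0.08,"dy":-0.14,"dz":0,"rx":0,"ry":0,"rz":0},{"gripper":0,"dx":-0.1,"dy":-0.18,"dz":0,"rx":0,"ry":0,"rz":0},{"gripper":0,"dx":-0.12,"dy":-0.22,"dz":0,"rx":0,"ry":0,"rz":0},{"gripper":0,"dx":-0.14,"dy":-0.25,"dz":0,"rx":0,"ry":0,"rz":0},{"gripper":0,"dx":-0.16,"dy":-0.28,"dz":0,"rx":0,"ry":0,"rz":0},{"gripper":0,"dx":-0.169,"dy":-0.294,"dz":0,"rx":0,"ry":0,"rz":0},{"gripper":0,"dx":-0.169,"dy":-0.294,"dz":0,"rx":0,"ry":0,"rz":0}]'
python3 - <<'E'
from fit import *
o=get_obs(); print(o["eef_pos"],o["contact_force"]); print(R.from_quat(np.roll(o["tool_rot"],-1)).as_matrix().round(3))
c=read_camera("wrist"); cv2.imwrite("pics/w5.png",c["pixels"]); P,uv=world(c); px=c["pixels"][uv[:,1].astype(int),uv[:,0].astype(int)]
m=(np.hypot(P[:,0]-.489,P[:,1]+.279)<.08)&(P[:,2]>.205)&(P[:,2]<.235)
g=P[m&(px.max(1)<80)]; v=np.linalg.svd(g-g.mean(0),full_matrices=False)[2][0]; t=(g-g.mean(0))@v
print(len(g),"mid",g.mean(0)+v*(t.min()+t.max())/2,"dir",v,"len",np.ptp(t),"zmax",np.percentile(g[:,2],95))
for l in ["lid","melter"]:
    for r in cut_out("wrist",l)[:1]: print(l,r["conf"],r["box"])
E
```

```text
t: 16.8
eef_pos: [0.4863, -0.2818, 0.3451]
tool_rot: [-0.433, -0.559, -0.433, 0.559]
contact_force: [0.2, 0.2, -0.6]
gripper_width: 1.003
[ 0.48628876 -0.28180773  0.34511393] [ 0.19893549  0.22621398 -0.57990194]
[[-0.001  0.968 -0.249]
 [-0.    -0.249 -0.968]
 [-1.    -0.001  0.   ]]
1600 mid [ 0.48760191 -0.28006768  0.22098469] dir [-2.33799412e-01 -9.72284535e-01 -7.85369996e-04] len 0.09819310520441202 zmax 0.22274444329814846
lid 0.86 [312.9, 181.7, 141.4, 229.7]
melter 0.87 [379.0, 155.5, 294.3, 279.7]
```

View pics/w5.png

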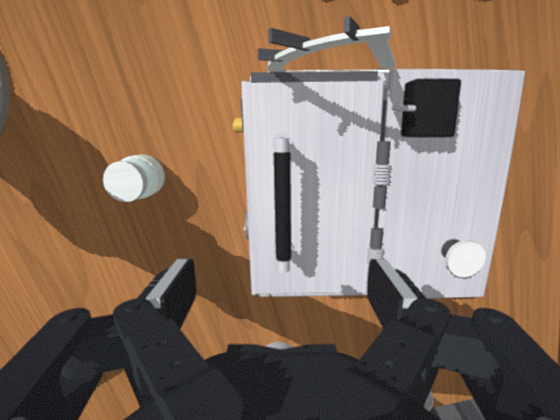

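The wrist view shows the handle at (283,200) between posts. The pointer is along the lid's +y edge at (315,77), and the jar at (135,178) is well clear. Descending onto the bar and gripping it.

```bash
python3 -m jog '[{"gripper":0,"dx":0.002,"dy":0.002,"dz":-0.03,"rx":0,"ry":0,"rz":0.8},{"gripper":0,"dx":0.002,"dy":0.002,"dz":-0.06,"rx":0,"ry":0,"rz":0.8},{"gripper":0,"dx":0.002,"dy":0.002,"dz":-0.09,"rx":0,"ry":0,"rz":0.8},{"gripper":0,"dx":0.002,"dy":0.002,"dz":-0.11,"rx":0,"ry":0,"rz":0.8},{"gripper":0,"dx":0.002,"dy":0.002,"dz":-0.12,"rx":0,"ry":0,"rz":0.8},{"gripper":0,"dx":0.002,"dy":0.002,"dz":-0.126,"rx":0,"ry":0,"rz":0.8},{"gripper":0,"dx":0.002,"dy":0.002,"dz":-0.126,"rx":0,"ry":0,"rz":0.8}]' 50
python3 -m jog '[{"gripper":0.4,"dx":0,"dy":0,"dz":0,"rx":0,"ry":0,"rz":0},{"gripper":0.8,"dx":0,"dy":0,"dz":0,"rx":0,"ry":0,"rz":0},{"gripper":1,"dx":0,"dy":0,"dz":0,"rx":0,"ry":0,"rz":0},{"gripper":1,"dx":0,"dy":0,"dz":0,"rx":0,"ry":0,"rz":0},{"gripper":1,"dx":0,"dy":0,"dz":0,"rx":0,"ry":0,"rz":0},{"gripper":1,"dx":0,"dy":0,"dz":0,"rx":0,"ry":0,"rz":0},{"gripper":1,"dx":0,"dy":0,"dz":0,"rx":0,"ry":0,"rz":0},{"gripper":1,"dx":0,"dy":0,"dz":0,"rx":0,"ry":0,"rz":0},{"gripper":1,"dx":0,"dy":0,"dz":0,"rx":0,"ry":0,"rz":0}]' 50
```

```text
t: 17.65
eef_pos: [0.4914, -0.2765, 0.2191]
tool_rot: [-0.439, -0.554, -0.439, 0.554]
contact_force: [-0.8, -0.7, -0.2]
gripper_width: 0.998
t: 18.55
eef_pos: [0.4886, -0.2766, 0.2194]
tool_rot: [-0.437, -0.554, -0.44, 0.555]
contact_force: [-8.2, 3.8, 8.8]
gripper_width: 0.157
```

```bash
python3 -m jog '[{"gripper":1,"dx":0.001,"dy":0,"dz":0.004,"rx":0,"ry":0,"rz":0},{"gripper":1,"dx":0.0035,"dy":-0.001,"dz":0.0085,"rx":0,"ry":0,"rz":0},{"gripper":1,"dx":0.006,"dy":-0.0015,"dz":0.0125,"rx":0,"ry":0,"rz":0},{"gripper":1,"dx":0.008,"dy":-0.002,"dz":0.0168,"rx":0,"ry":0,"rz":0},{"gripper":1,"dx":0.0105,"dy":-0.0025,"dz":0.0205,"rx":0,"ry":0,"rz":0},{"gripper":1,"dx":0.0135,"dy":-0.003,"dz":0.0245,"rx":0,"ry":0,"rz":0},{"gripper":1,"dx":0.0135,"dy":-0.003,"dz":0.0245,"rx":0,"ry":0,"rz":0}]'
cat > ang.py <<'E'
from fit import *
o=get_obs(); p=np.array(o["eef_pos"]); print(p,np.round(o["contact_force"],1),o["gripper_width"])
mx=np.array([.972,-.235]);my=np.array([.235,.972]); hb=np.array([.4880,-.2800])
hinge=hb+.1*mx
for cam in ["scene","side"]:
    c=read_camera(cam); cv2.imwrite(f"pics/{cam}_a.png",c["pixels"]); P,uv=world(c)
    d=P[:,:2]-hinge; u=d@mx; v=d@my; w=P[:,2]-.176
    # lid face points: rho/angle relative to hinge
    al=np.degrees(np.arctan2(w,-u)); rho=np.hypot(u,w)
    s=(rho<.135)&(rho>.03)&(np.abs(v)<.112)&(al>-3)&(al<66)
    h,e=np.histogram(al[s],bins=np.arange(-3,67,1)); i=h.argmax(); t=s&(abs(al-e[i]-.5)<4)&(rho>.05)
    k=np.polyfit(-u[t],w[t],1); print(cam,"face mode",e[i]+.5,h[i],"median",np.median(al[t]).round(2),"fit slope",np.degrees(np.arctan(k[0])).round(2),k[1].round(4))
E
python3 ang.py
```

```text
t: 19.25
eef_pos: [0.4996, -0.2792, 0.2422]
tool_rot: [-0.435, -0.553, -0.442, 0.557]
contact_force: [-14.1, 4.2, 0.2]
gripper_width: 0.157
[ 0.49955914 -0.27921313  0.24219332] [-14.1   4.2   0.2] 0.156565855227495
scene face mode 11.5 730 median 11.63 fit slope 12.46 -0.0012
side face mode 13.5 181 median 13.24 fit slope 12.55 0.0013
```

```bash
python3 -m jog '[{"gripper":1,"dx":0.003,"dy":-0.0005,"dz":0.004,"rx":0,"ry":0,"rz":0},{"gripper":1,"dx":0.006,"dy":-0.0014,"dz":0.0073,"rx":0,"ry":0,"rz":0},{"gripper":1,"dx":0.009,"dy":-0.002,"dz":0.0107,"rx":0,"ry":0,"rz":0},{"gripper":1,"dx":0.0122,"dy":-0.003,"dz":0.014,"rx":0,"ry":0,"rz":0},{"gripper":1,"dx":0.0155,"dy":-0.0037,"dz":0.017,"rx":0,"ry":0,"rz":0},{"gripper":1,"dx":0.019,"dy":-0.0046,"dz":0.02,"rx":0,"ry":0,"rz":0},{"gripper":1,"dx":0.0228,"dy":-0.0055,"dz":0.023,"rx":0,"ry":0,"rz":0},{"gripper":1,"dx":0.0265,"dy":-0.0064,"dz":0.0256,"rx":0,"ry":0,"rz":0},{"gripper":1,"dx":0.0265,"dy":-0.0064,"dz":0.0256,"rx":0,"ry":0,"rz":0}]'
python3 ang.py
```

```text
t: 20.25
eef_pos: [0.5228, -0.285, 0.2692]
tool_rot: [-0.432, -0.552, -0.444, 0.558]
contact_force: [-30.5, 12.6, 22.2]
gripper_width: 0.153
[ 0.5228341  -0.28495126  0.26915152] [-30.5  12.6  22.2] 0.15280017136229568
scene face mode 30.5 712 median 30.05 fit slope 30.9 -0.0014
side face mode 31.5 203 median 31.42 fit slope 30.54 0.0017
```

```bash
python3 -m jog '[{"gripper":1,"dx":0.001,"dy":0,"dz":0.004,"rx":0,"ry":0,"rz":0},{"gripper":1,"dx":0.003,"dy":-0.001,"dz":0.006,"rx":0,"ry":0,"rz":0},{"gripper":1,"dx":0.0055,"dy":-0.0015,"dz":0.008,"rx":0,"ry":0,"rz":0},{"gripper":1,"dx":0.008,"dy":-0.002,"dz":0.0095,"rx":0,"ry":0,"rz":0},{"gripper":1,"dx":0.008,"dy":-0.002,"dz":0.0095,"rx":0,"ry":0,"rz":0},{"gripper":1,"dx":0.008,"dy":-0.002,"dz":0.0095,"rx":0,"ry":0,"rz":0}]'
python3 ang.py
```

```text
t: 20.95
eef_pos: [0.534, -0.2875, 0.278]
tool_rot: [-0.434, -0.553, -0.442, 0.557]
contact_force: [-17.9, 5.8, 6.9]
gripper_width: 0.154
[ 0.53398214 -0.28754241  0.2780382 ] [-17.9   5.8   6.9] 0.1537194847791126
scene face mode 37.5 835 median 37.59 fit slope 38.25 -0.0013
side face mode 38.5 214 median 38.82 fit slope 38.17 0.0014
```

```bash
python3 -m jog '[{"gripper":1,"dx":0.0015,"dy":-0.0004,"dz":0.001,"rx":0,"ry":0,"rz":0},{"gripper":1,"dx":0.0028,"dy":-0.0007,"dz":0.002,"rx":0,"ry":0,"rz":0},{"gripper":1,"dx":0.0028,"dy":-0.0007,"dz":0.002,"rx":0,"ry":0,"rz":0},{"gripper":1,"dx":0.0028,"dy":-0.0007,"dz":0.002,"rx":0,"ry":0,"rz":0},{"gripper":1,"dx":0.0028,"dy":-0.0007,"dz":0.002,"rx":0,"ry":0,"rz":0}]'
python3 ang.py
python3 - <<'E'
import cv2,numpy as np
a=cv2.imread("pics/scene_a.png")[150:250,110:230];b=cv2.imread("pics/side_a.png")[110:210,240:360]
cv2.imwrite("pics/lid6.png",cv2.resize(np.vstack([a,b]),None,fx=3,fy=3,interpolation=cv2.INTER_CUBIC) if 0 else cv2.resize(np.hstack([a,b]),(800,333),interpolation=cv2.INTER_CUBIC))
E
```

```text
t: 21.55
eef_pos: [0.537, -0.2883, 0.28]
tool_rot: [-0.435, -0.553, -0.442, 0.557]
contact_force: [-16.3, 5.5, 5.6]
gripper_width: 0.149
[ 0.53704551 -0.28832226  0.28003846] [-16.3   5.5   5.6] 0.14904811861676978
scene face mode 39.5 833 median 39.45 fit slope 40.24 -0.0015
side face mode 40.5 194 median 40.75 fit slope 40.0 0.0016
```

View pics/lid6.png

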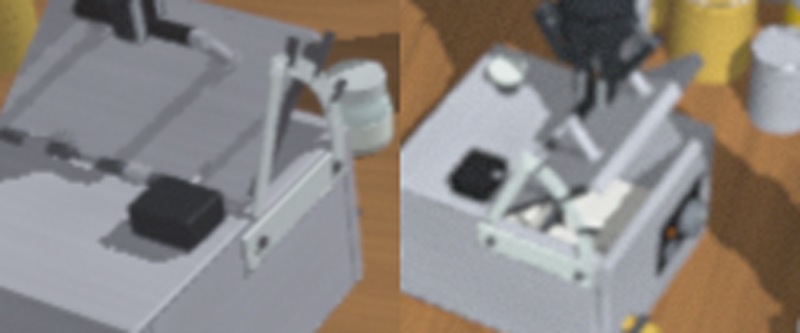

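The face fits give 40.2° (scene) and 40.0° (side). In the scene crop the pointer runs up to the long mark near (325,45). Checking that it holds steady and that the other things are where they were.

```bash
python3 -m jog '[{"gripper":1,"dx":0,"dy":0,"dz":0,"rx":0,"ry":0,"rz":0},{"gripper":1,"dx":0,"dy":0,"dz":0,"rx":0,"ry":0,"rz":0},{"gripper":1,"dx":0,"dy":0,"dz":0,"rx":0,"ry":0,"rz":0},{"gripper":1,"dx":0,"dy":0,"dz":0,"rx":0,"ry":0,"rz":0},{"gripper":1,"dx":0,"dy":0,"dz":0,"rx":0,"ry":0,"rz":0},{"gripper":1,"dx":0,"dy":0,"dz":0,"rx":0,"ry":0,"rz":0},{"gripper":1,"dx":0,"dy":0,"dz":0,"rx":0,"ry":0,"rz":0},{"gripper":1,"dx":0,"dy":0,"dz":0,"rx":0,"ry":0,"rz":0}]'
python3 ang.py
python3 - <<'E'
from fit import *
c=read_camera("scene");P,_=world(c)
for n,x,y,lo,hi in [("bottle",.657,.014,.098,.115),("tin_b",.79,.0,.085,.105),("tin_a",.3,.27,.1,.12),("jar",.275,-.215,.065,.085)]:
    q=P[(np.hypot(P[:,0]-x,P[:,1]-y)<.06)&(P[:,2]>lo)&(P[:,2]<hi)]; print(n,len(q),(q.min(0)+q.max(0))/2)
for r in cut_out("scene","jar")[:1]: print(r["box"])
E
```

```text
t: 22.45
eef_pos: [0.5371, -0.2883, 0.2801]
tool_rot: [-0.435, -0.553, -0.442, 0.557]
contact_force: [-16.8, 5.8, 6.1]
gripper_width: 0.153
[ 0.5370671  -0.28833838  0.28007811] [-16.8   5.8   6.1] 0.15342396446062834
scene face mode 39.5 824 median 39.51 fit slope 40.23 -0.0014
side face mode 40.5 212 median 40.67 fit slope 39.81 0.0018
bottle 128 [0.65820197 0.01234774 0.10369128]
tin_b 781 [0.79119743 0.00810304 0.09118633]
tin_a 314 [0.29232173 0.26254002 0.10624376]
jar 145 [ 0.27577433 -0.22578189  0.07168183]
[220.0, 183.2, 17.6, 29.2]
```

```bash
python3 -c "
from station import *
print(hand_in())"
```

```text
the job is handed in; nothing more can be done
None
```

I pressed the white dye bottle upright onto the mixer platform, stood it in the drip tray and let go. I then lifted the melter's lid to the 40° mark. The job was handed in at about 22.5 s with the arm still holding the lid's handle.

- **Platform:** it was held on its stop at about 15–20 N for over 1.6 s. The cameras showed the rim about 8 mm lower, and it sprang back up afterwards.
- **Bottle:** it stands upright near the middle of the tray, at about (0.657, 0.013).
- **Lid:** it held steady for the last 0.8 s. The two cameras gave 40.2° and 39.8° by straight-line fit, and 39.5° and 40.7° by median, so it is good to about half a degree. The highest reading on the way up was about 41°, well short of 60°.
- **Bystanders:** both tins were within 1 mm of where they started. The jar's place in the picture shifted by only about a pixel.

**Checks that disagreed:**
- **Tray contact:** the bottle met the tray floor about 4 mm sooner than the platform contact had suggested. The force reached about 34 N for a moment, and I backed off before letting go.
- **Lid lift:** the sideways load on the handle peaked at about 40 N partway up, and I eased it by correcting the path. It finished at about 17–19 N. The pads were what held the bar.

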